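Lock the whetstone stop to the bench strut

TASK

On the sharpening bench, slide the steel stop along the slotted strut until its rubber face is up against the end of the whetstone. Then take the T-handled channel bolt out of its wooden block, drop its head through the stop's slot and into the strut, press it right down against its spring and give it a quarter turn so the head catches under the strut's lips. Let go: the bolt must be left standing upright and caught with its bar square across the strut, the stop still up against the stone, and the other things on the bench left where they are.

Things in the scene. Friction and masses are not known exactly. Their poses are not given: they have to be found in the camera images.
- strut: Fixed galvanised slotted strut, slot up, 465 long, 41 wide, 41 mm high, along its x. Origin: on the bench under its centre line, 145 mm from its end nearest the robot; +x runs to the stone. Slot 22 mm wide; lips beside it turned down 7 mm (lower edges at z = 34 mm); inside 36 mm wide, 31 mm deep below the lips. On top a rest board (x = 78 to 274 mm) and a steel heel (x = 276 to 284, to z = 74 mm).
- stop (a joint): Travel (m) of the sliding steel stop along the strut's +x: 0 farthest from the stone, about 0.090 touching it, 0.096 the end. It wraps the strut's edges so only slides; 2 N moves it and it stays put. Foot 105 x 50 x 5 mm, top 46 mm above the bench; at its stone end an upright plate, 50 wide, 8 mm thick, reaches 76 mm above the bench. Push it on the plate's robot-side face.
- stop_slot (a point): Centre of the slot through the stop's foot, on the foot's top (46 mm above the bench); moves with the stop, axes as the strut's. The slot is 42 mm long along the strut, 24 mm wide, right above the strut's slot. From here towards the stone: upright plate's robot-side face 62 mm, rubber face 70 mm.
- stop_face (a point): Centre of the stop's rubber face, the side that must touch the stone; 61 mm above the bench; axes as the strut's.
- stone: Grey whetstone, 205 x 70 x 25 mm, 0.75 kg, loose on the rest board (underside 53 mm above the bench), far end against the heel. Origin: centre of its underside; x along its length, parallel to the strut, its end nearest the stop at x = -102.5 mm.
- bolt: Loose steel channel bolt, 76 mm tall, 0.24 kg, upright in its wooden block. Origin: centre of the head's underside; z up, x along the head. Head 33 x 18 x 10 mm, rounded ends, 3 mm bevel round its lowest 4 mm; it enters the strut lengthwise and can turn either way inside. Shank 10 mm thick. Black T-bar handle 64 long, 14 wide, 26 mm high (z = 50 to 76), parallel to the head, on a 13 mm neck.
- washer: The bolt's square plate washer, 50 x 50 x 5 mm, riding on its shank and turning with it. Origin: centre of its underside. A spring holds it 18 mm above the head's underside and lets it rise 9 mm to a hard stop (3.6 N to start, 14.4 N fully pressed). Resting on the stop's foot, the head clears the lips when pressed more than 4 mm; full press is 5 mm more. Let go unturned, the spring lifts the bolt.
- bolt_bar (a point): Middle of the bolt's bar handle, on the bolt's axis, 63 mm above the head's underside; axes as the bolt's.
- bolt_head (a point): Centre of the top face of the bolt's head, 10 mm above its underside; axes as the bolt's.
- holder: Fixed dark wooden block, 130 x 80 x 40 mm, left or right of the strut. The bolt stands in a 42 x 26 mm pocket, 30 mm deep, in the middle of its top, with its washer resting on the top and its bar along the block's long side (x). Origin: centre of its underside.
- dresser: Bystander: loose white dressing stone, 90 x 60 x 28 mm, on the bench on the other side of the strut from the block. Origin: centre of its underside.
- mallet: Bystander: loose wooden mallet, about 220 mm long, lying far left. Origin: on the bench under the handle.
- knife: Bystander: loose kitchen knife in a pale wooden sheath, about 330 mm long, lying far right. Origin: on the bench, near the black ferrule.
Things that resemble listed ones, but are neither listed nor needed, are in the scene too. There is more than one size of the stone; the one meant has the size given above.

How it is judged:
On the way, in this order (a step that is already met when the one before it is completed fails the run):
1. the stop's rubber face is up against the stone (gap under 3 mm) (x of stop_face in the frame of stone above -0.1055 m), for 0.2 s.
2. the bolt's head is down through the stop's slot and in the strut's slot (z of bolt_head in the frame of strut below 0.04 m and horizontal distance between bolt_head and stop_slot below 0.012 m), for 0.1 s.
At the end, for the whole second after the job is handed in: Stop face within 3 mm of the stone; bolt head in the strut through the stop's slot, its top 29 to 35.2 mm above the bench and within 12 mm of the slot's centre; bolt upright within 0.1 rad, bar square across the strut within 0.3 rad (either way); bolt and stone at rest (x of stop_face in the frame of stone above -0.1055 m and z of bolt_head in the frame of strut between 0.029 and 0.0352 m and horizontal distance between bolt_head and stop_slot below 0.012 m and angle between the x axis of bolt and the y axis of strut, either way round below 0.3 rad and angle between bolt's own z axis and vertical below 0.1 rad and linear speed of each of bolt, stone below 0.02 m/s); the robot touches nothing.
It fails at once if a bystander (dressing stone, mallet, knife) is shifted more than 25 mm (distance of any of dresser, mallet, knife from where it was at the start of the episode above 0.025 m).
It fails at once if the stone is shifted more than 15 mm (distance of stone from where it was at the start of the episode above 0.015 m).
It also fails if it takes over 59 s, if anything falls off the work surface, if the arm or the gripper's body presses on something with over 40 N, if the wrist force passes 120 N, or if a joint passes its speed limit or range.

ROBOT

A 7-joint arm with a two-finger parallel gripper is mounted at the origin on the work surface. World frame = base frame: x ahead of the robot, y to its left, z up, the work surface at z = 0. Lengths are in m, angles in rad, forces in N, time in s.
With the tool pointing down it reaches from about 0.425 to 0.95 m from the base axis. Payload 4.7 kg.
Tool frame: the origin (TCP) lies at the very end of the fingers, on their centre line; the grasp point (between the pads) lies 19 mm behind it; x points along the fingers, y is the direction in which the jaws open and shut, and the axes are right-handed (so a half turn about x gives the same grasp; the last joint's range is limited). The gripper opens to 85 mm and grips with 20 to 120 N. Pads are 22 mm wide; open, the fingers measure 114 mm over their backs; the gripper's body (76 mm by 85 mm) begins 54 mm behind the grasp point. The pads swing forward as they close: fully open they stand 13 mm farther back than shut.
Start: joints at [1.155, 0.469, -0.049, 1.532, 0.024, 1.141, -0.082], TCP at [0.255, -0.625, 0.231] pointing down, gripper open.
Joint ranges: [-2.59, 2.59], [-0.33, 1.99], [-1.39, 1.29], [0.1, 2.45], [-1.04, 4.18], [0.21, 1.99], [-2.66, 2.66]. Speed limits (rad/s): [2.57, 2.57, 3.14, 3.14, 3.14, 3.14, 3.14].

INTERFACE

Orientations are given as a 3x3 rotation matrix whose columns are the frame's x, y, z axes.
In Python, from cell import ctrl gives the robot as it stands.
- The arm moves only by the shell command python3 -m crank 'ROWS' [OPENING] [FORCE]. ROWS is JSON, a list of rows, each a list of 2 entries, a list of its own where there are three numbers: the shift along the world's x, y, z in cm, then the turn about the world's z in degrees. A call has 1 to 8 rows; each row is the pose to reach, as a shift and turn from the pose commanded when the call began; what a row does not reach only later rows make up. A row lasts 1/12 s, in which the tool goes at most 41.7 mm and 7.16 degrees, less where a joint would pass 70% of its speed; a pose out of reach is approached as far as the arm can. A call with a gripper value outside its range is refused whole. OPENING is the opening, from -1 (shut) to 1 (fully open), so that 0 is half open, set as the call begins (- or left out, the last holds). The fingers move at their own pace and stop on an object; FORCE is the grip in N (left out, the last holds). Time passes only in rows, so rows that repeat a pose let the fingers close. It gives the time, the measured TCP pose, the force and the opening at its end, in the units of the state.
- ctrl.get_state(): the state, without advancing time (a new reading comes with each control period).
- ctrl.camera(name): name is "side" or "top"; returns a dict with "color" (400x640x3 uint8, blue, green, red), "z_map" (400x640 float32, m along the optical axis (not along the pixel's ray), 0 where there is no reading), "K" (3x3 intrinsics, pixels), "R" (3x3) and "t" (3): a world point X has camera coordinates R X + t. Camera axes: x right, y down, z forward; pixel columns grow to the right and rows downward; lengths in m; the calibration is good to about 2 mm. A picture is of the moment at which its call begins.
- ctrl.sign_off(): hands the job in, once; it reports no verdict.
The state is a dict: "t": time; "joint_positions": joint angles; "joint_velocities": joint speeds; "tau": joint torques, N m; "tool_pos": TCP position; "eef_rot": TCP orientation; "force": force on the tool from outside, world axes, zero at the start; "torque": the same for the moment, N m; "gripper_width": finger opening in m.
Only numpy, scipy, OpenCV 4.12 (cv2) and the standard library are available. Lean on these libraries where they do the work, as an engineer would, in place of code of your own. Each camera call takes 0.05 s, during which the arm holds its last target.

## Working session

There is one attempt and no reset: what is moved stays moved. The work goes in short steps, Python scripts to look and compute and a shell command to move; the robot and the scene stay as the last step left them, time stands still between calls to the robot, and variables do not carry over. Pictures are saved under pics/ and viewed, and the job is handed in when it is done.

```bash
mkdir -p pics; ls; python3 - <<'E'
from cell import ctrl
import cv2,numpy as np
s=ctrl.get_state(); print(s['t'],s['tool_pos'],s['eef_rot'],s['gripper_width'])
for n in('top','side'):
    c=ctrl.camera(n); cv2.imwrite(f'pics/{n}0.png',c['color']); np.savez(f'{n}0.npz',**c); print(n,c['K'],c['R'],c['t'])
E
```

```text
pics
0.0 [ 0.2544213  -0.62458941  0.23025948] [[-7.98987110e-04  3.77257959e-01 -9.26107874e-01]
 [ 1.79019178e-03 -9.26106146e-01 -3.77258800e-01]
 [-9.99998078e-01 -1.95933562e-03  6.45827749e-05]] 0.08522351712716568
top [[361.66552364   0.         321.32279078]
 [  0.         361.66552364 202.05864912]
 [  0.           0.           1.        ]] [[-0.02900601 -0.99924216 -0.02595702]
 [-0.99615237  0.03104524 -0.08195512]
 [ 0.08269886  0.02347996 -0.99629794]] [-0.06675985  0.52827215  1.1418538 ]
side [[428.08170695   0.         315.92749497]
 [  0.         428.08170695 198.39327447]
 [  0.           0.           1.        ]] [[-0.94679362 -0.32160517 -0.01232753]
 [-0.1493321   0.47291354 -0.86836208]
 [ 0.28509959 -0.82031878 -0.49577749]] [0.46646652 0.21798067 1.2021774 ]
```

View pics/top0.png

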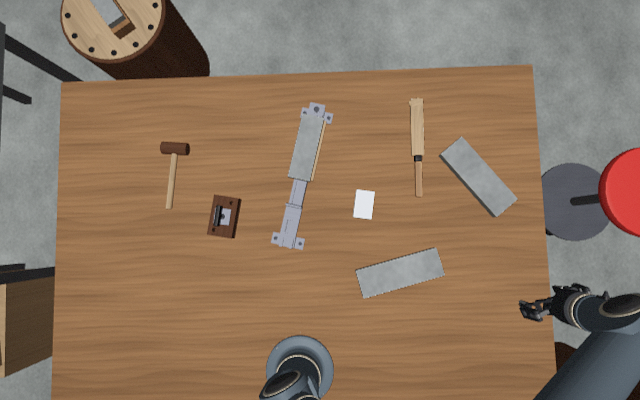

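View pics/side0.png

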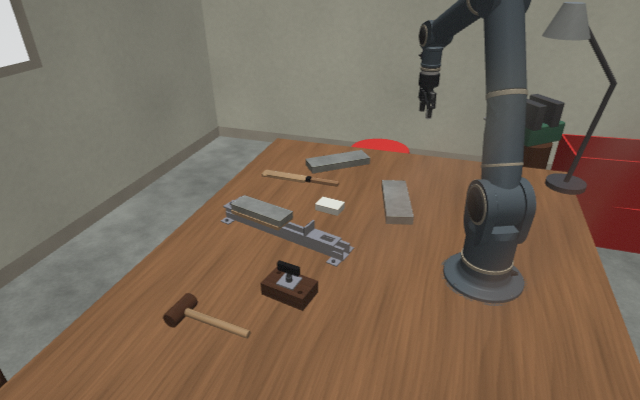

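The stone on the rest board is at about (307,150) in the top view. Two lookalike slabs lie loose on the bench at (478,177) and (400,272), so they aren't on the strut and aren't the one meant. The block with the bolt is at (224,216), the stop's foot and plate at about (297,195), and the dresser at (364,204). I'll confirm these in enlarged crops.

```bash
cat > h.py <<'E'
import numpy as np,cv2
def load(n): return dict(np.load(n+'.npz'))
def back(c,u,v,z=None,Z=None):
    K,R,t=c['K'],c['R'],c['t']
    d=np.linalg.inv(K)@np.array([u,v,1.]); o=-R.T@t; r=R.T@d
    if Z is not None: return o+r*(Z-o[2])/r[2]
    if z is None: z=c['z_map'][int(round(v)),int(round(u))]
    return o+r*z
def proj(c,X):
    p=c['K']@(c['R']@np.asarray(X,float)+c['t']); return p[:2]/p[2]
def cloud(c):
    h,w=c['z_map'].shape; u,v=np.meshgrid(np.arange(w),np.arange(h))
    d=np.stack([u,v,np.ones_like(u)],-1)@np.linalg.inv(c['K']).T*c['z_map'][...,None]
    return (d-c['t'])@c['R']
E
python3 - <<'E'
from h import *
c=load('top0');s=load('side0')
cv2.imwrite('pics/topc.png',cv2.resize(c['color'][90:260,200:390],None,fx=4,fy=3.5 if 0 else 4,interpolation=cv2.INTER_CUBIC)[:,:][:600*2][:680])
cv2.imwrite('pics/topc.png',cv2.resize(c['color'][95:255,200:390],(712,600),interpolation=cv2.INTER_CUBIC))
cv2.imwrite('pics/sidec.png',cv2.resize(s['color'][185:315,205:365],(738,600),interpolation=cv2.INTER_CUBIC))
P=cloud(c)
for n,(u,v) in dict(stone=(307,150),foot=(297,192),foot2=(293,215),blk=(215,225),blk2=(236,205),dres=(364,204),strut0=(290,238),table=(330,280)).items(): print(n,P[v,u].round(4))
E
```

```text
stone [ 0.683  -0.0447  0.0838]
foot [ 0.5629 -0.0036  0.0046]
foot2 [0.4859 0.0069 0.0466]
blk [0.4604 0.2374 0.0976]
blk2 [0.5234 0.1879 0.0418]
dres [ 0.5152 -0.2188  0.0247]
strut0 [0.4143 0.0178 0.0479]
table [ 0.2759 -0.1027  0.0019]
```

View pics/topc.png

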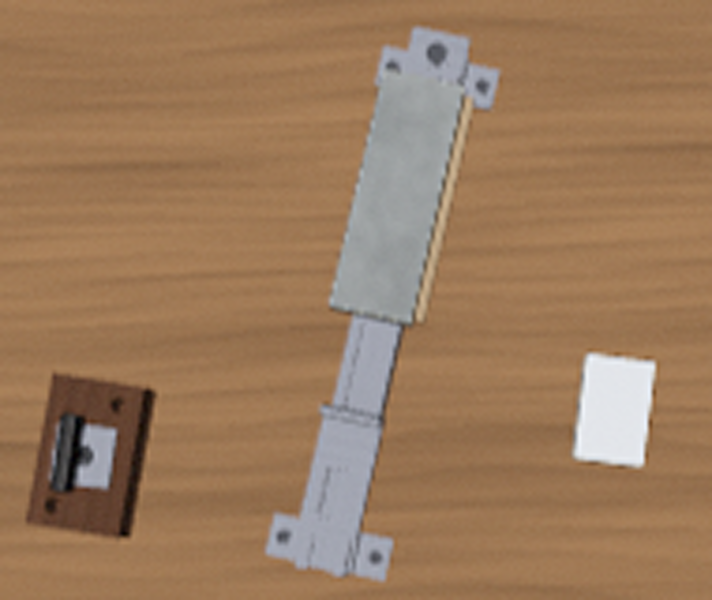

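View pics/sidec.png

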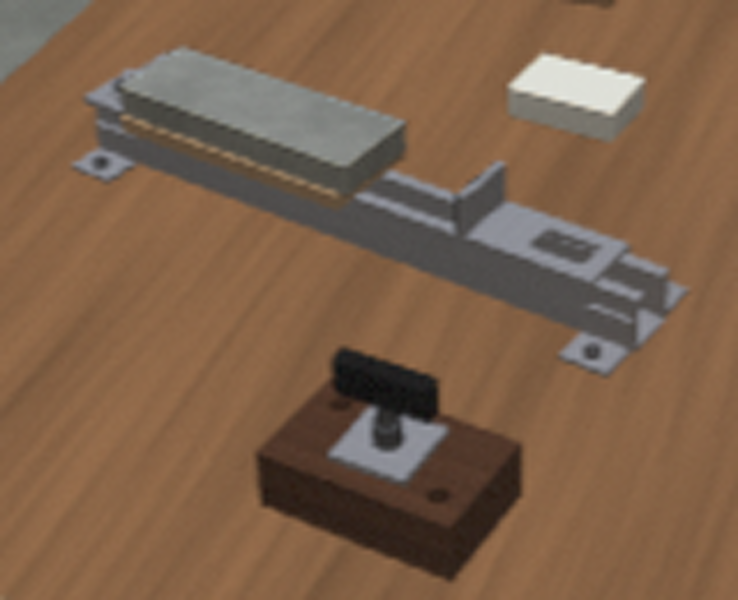

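The crops confirm it: the stone sits on the pale rest board against the heel, and the stop's foot shows its slot at side (328,238). The bolt stands in its block with its bar along the block. Next I'll measure with geometric fits.

```bash
python3 - <<'E'
from h import *
def rect(m,Z,c):
    # contour pixels backprojected at known height -> minAreaRect
    m=m.astype(np.uint8); cs,_=cv2.findContours(m,cv2.RETR_EXTERNAL,cv2.CHAIN_APPROX_NONE)
    k=max(cs,key=cv2.contourArea)[:,0]
    X=np.array([back(c,u,v,Z=Z)[:2] for u,v in k],np.float32)
    (cx,cy),wh,a=cv2.minAreaRect(X*1000); return np.round([cx,cy,*wh,a],1)
for n in('top','side'):
    c=load(n+'0'); P=cloud(c); z=P[...,2]; x=P[...,0]; y=P[...,1]
    print(n,'table z',np.median(z[(x>.2)&(x<.35)&(abs(y)<.15)&(z<.05)]))
    st=(z>.068)&(z<.095)&(x>.57)&(x<.85)&(y>-.14)&(y<.05)
    print('stone',st.sum(),np.median(z[st]),rect(st,.078,c))
    b=(z>.03)&(z<.06)&(x>.36)&(x<.56)&(y>.12)&(y<.3)
    print('block',np.median(z[b]),rect(b,.04,c))
    bar=(z>.08)&(z<.13)&(x>.36)&(x<.56)&(y>.12)&(y<.32)
    print('bar',np.median(z[bar]),rect(bar,.087,c))
    pl=(z>.06)&(z<.09)&(x>.36)&(x<.57)&(y>-.06)&(y<.06)
    print('plate',pl.sum(),np.median(z[pl]),P[pl].mean(0), rect(pl,.076,c))
    d=(z>.012)&(z<.04)&(x>.42)&(x<.6)&(y>-.3)&(y<-.14); print('dres',np.median(z[d]),rect(d,.028,c))
E
```

```text
top table z -0.0006235253358862178
stone 1520 0.07753957578563497 [697.  -41.4  70.8 213.3  75.8]
block 0.040247189175890485 [488.6 231.1  82.7 129.9  79.2]
bar 0.09652654521351028 [487.8 232.8  19.   63.   80.9]
plate 47 0.0752971643684395 [0.51306712 0.00221682 0.07481864] [513.1   2.6  50.1   8.3  75.7]
dres 0.02723875686368934 [ 513.8 -216.8   60.2   90.2   80.6]
side table z -0.00016225401926995195
stone 833 0.07718179236172604 [695.3 -30.3  82.8 218.   76.2]
block 0.03989044241882688 [488.  237.6  89.8 136.6  79.6]
bar 0.09364602268690991 [490.9 231.2  32.   72.2  79.9]
plate 69 0.0712407053120233 [0.51487278 0.00667196 0.07032629] [511.   14.5  67.7  21.1  76. ]
dres 0.02638157273115785 [ 513.3 -203.2   80.9   97.7   80.7]
```

```bash
python3 - <<'E'
from h import *
c=load('top0'); P=cloud(c); z=P[...,2]
# strut/stop/stone per-row edges from colour: wood has strong saturation, metal is not
hsv=cv2.cvtColor(c['color'],cv2.COLOR_BGR2HSV); S=hsv[...,1].astype(float)
def edges(rows,c0,c1,Z):
    M=[];
    for v in rows:
        r=S[v,c0:c1]; hi=np.median(np.r_[r[:6],r[-6:]]); lo=np.percentile(r,15); th=(hi+lo)/2
        idx=np.where(r<th)[0]; a,b=idx[0],idx[-1]
        ua=c0+a-1+(r[a-1]-th)/(r[a-1]-r[a]); ub=c0+b+(th-r[b])/(r[b+1]-r[b])
        A=back(c,ua,v,Z=Z);B=back(c,ub,v,Z=Z); M.append([*A[:2],*B[:2]])
    return np.array(M)*1000
for n,rows,Z in(('strut',range(182,203),.041),('foot',range(208,232),.046),('stone',range(128,172),.078)):
    M=edges(rows,262 if n!='stone' else 270,335,Z)
    pa=np.polyfit(M[:,0],M[:,1],1);pb=np.polyfit(M[:,2],M[:,3],1)
    th=np.degrees(np.arctan([pa[0],pb[0]]))
    xm=M[:,0].mean(); 
    print(n,'angles',th.round(2),'x',xm.round(1),'ymid',((np.polyval(pa,xm)+np.polyval(pb,xm))/2).round(2),'width',((np.polyval(pa,xm)-np.polyval(pb,xm))*np.cos(np.radians(th.mean()))).round(1))
for q in [(.513,.0026)]: pass
E
```

```text
strut angles [-13.92 -14.51] x 559.5 ymid -8.66 width 45.3
foot angles [-14.44 -14.19] x 472.9 ymid 14.16 width 52.8
stone angles [-14.33 -14.38] x 687.5 ymid -38.47 width 71.4
```

```bash
python3 -m crank '[[[22.5,63.6,-5],143.5],[[22.5,63.6,-5],143.5],[[22.5,63.6,-5],143.5],[[22.5,63.6,-5],143.5],[[22.5,63.6,-5],143.5],[[22.5,63.6,-5],143.5],[[22.5,63.6,-5],143.5],[[22.5,63.6,-5],143.5]]' -1 40
```

```text
t: 0.77
tool_pos: [0.3655, -0.3097, 0.2064]
eef_rot: [[-0.0, 0.984, -0.177], [-0.0, -0.177, -0.984], [-1.0, -0.0, 0.0]]
force: [0.7, -0.7, 0.1]
gripper_width: -0.0001
```

```bash
python3 -m crank '[[[11.4,32.1,-8],86],[[11.4,32.1,-8],86],[[11.4,32.1,-8],86],[[11.4,32.1,-8],86],[[11.4,32.1,-8],86],[[11.4,32.1,-8],86],[[11.4,32.1,-8],86],[[11.4,32.1,-8],86]]'; python3 -m crank '[[[0,0,0],28.5],[[0,0,0],28.5],[[0,0,0],28.5],[[0,0,0],28.5],[[0,0,0],28.5],[[0,0,0],28.5]]'
python3 - <<'E'
from cell import ctrl
import numpy as np
s=ctrl.get_state();R=s['eef_rot'];print(np.degrees(np.arctan2(R[1][1],R[0][1])),s['tool_pos'],s['force'])
E
```

```text
t: 1.43
tool_pos: [0.4742, -0.0043, 0.1301]
eef_rot: [[0.0, 0.681, 0.732], [-0.0, 0.732, -0.681], [-1.0, -0.0, 0.0]]
force: [0.7, -0.5, -0.7]
gripper_width: -0.0002
t: 1.93
tool_pos: [0.4739, -0.0061, 0.1302]
eef_rot: [[-0.001, 0.258, 0.966], [0.0, 0.966, -0.258], [-1.0, 0.0, -0.001]]
force: [1.0, -0.1, -0.1]
gripper_width: 0.0004
75.05965184261945 [ 0.47388838 -0.00610176  0.13020262] [ 0.9750182  -0.14953535 -0.07177572]
```

```bash
python3 -m crank '[[[0.3,1.8,0],0.6],[[0.3,1.8,-3],0.6],[[0.3,1.8,-6],0.6],[[0.3,1.8,-7.2],0.6],[[0.3,1.8,-7.2],0.6],[[0.3,1.8,-7.2],0.6]]'
python3 - <<'E'
from cell import ctrl
import cv2
from h import *
for n in('side','top'):
    c=ctrl.camera(n); cv2.imwrite(f'pics/{n}1.png',cv2.resize(c['color'][150:330,190:390],(660,594),interpolation=cv2.INTER_CUBIC))
E
```

```text
t: 2.43
tool_pos: [0.4771, 0.0122, 0.0585]
eef_rot: [[-0.001, 0.245, 0.969], [0.0, 0.969, -0.245], [-1.0, -0.0, -0.001]]
force: [0.1, -0.3, 0.4]
gripper_width: 0.0001
```

View pics/side1.png

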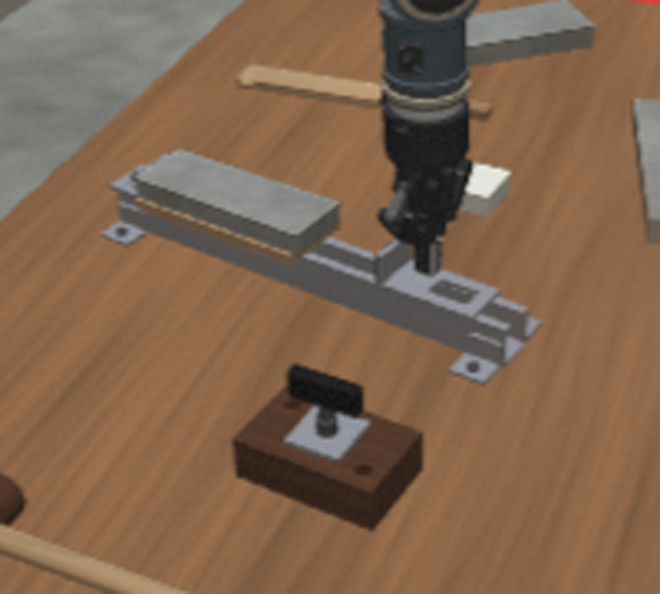

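The shut fingers stand over the foot, behind the plate (crop about (428,260)), so I can push along the strut.

```bash
python3 -m crank '[[[1.2,-0.31,0],0],[[2.4,-0.61,0],0],[[3.6,-0.92,0],0],[[4.8,-1.22,0],0],[[6,-1.53,0],0],[[7.2,-1.84,0],0],[[8.4,-2.14,0],0],[[9.2,-2.35,0],0]]'
python3 -m crank '[[[0.2,-0.05,0],0],[[0.4,-0.1,0],0],[[0.4,-0.1,0],0]]'
python3 - <<'E'
from cell import ctrl
import cv2
from h import *
for n in('side','top'):
    c=ctrl.camera(n);np.savez(f'{n}2.npz',**c); cv2.imwrite(f'pics/{n}2.png',cv2.resize(c['color'][90:250,220:380] if n=='top' else c['color'][180:280,210:360],(660,594) if n=='top' else (800,533),interpolation=cv2.INTER_CUBIC))
E
```

```text
t: 3.2
tool_pos: [0.5703, -0.0115, 0.06]
eef_rot: [[0.002, 0.246, 0.969], [0.0, 0.969, -0.246], [-1.0, 0.001, 0.001]]
force: [-2.1, 0.3, 2.8]
gripper_width: -0.0
t: 3.45
tool_pos: [0.5735, -0.0125, 0.059]
eef_rot: [[0.001, 0.245, 0.97], [-0.0, 0.97, -0.245], [-1.0, 0.0, 0.001]]
force: [0.7, -1.3, 0.2]
gripper_width: 0.0001
```

View pics/side2.png

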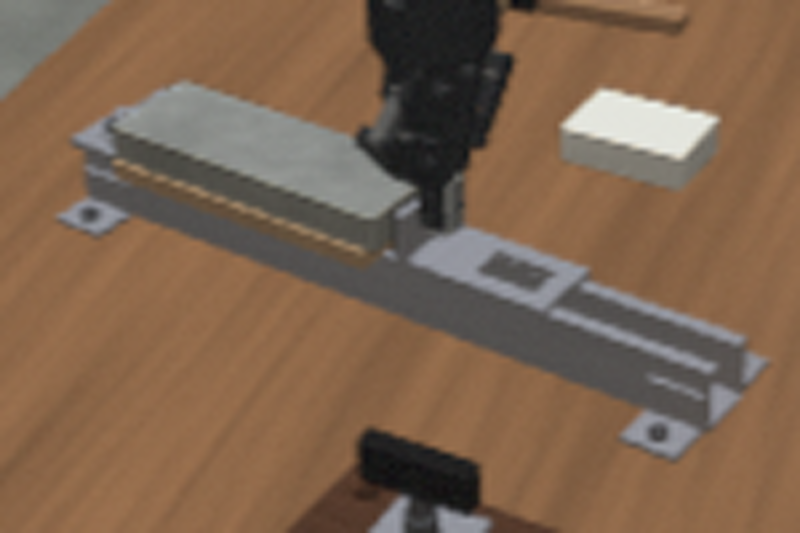

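The plate (crop (405,225)) is still a few mm off the stone's end (385,235). I'll step on until contact shows in the force.

```bash
for i in 1 2 ; do python3 -m crank '[[[0.19,-0.05,0],0],[[0.39,-0.1,0],0],[[0.39,-0.1,0],0]]'|egrep 'tool_pos|force'; done
```

```text
tool_pos: [0.577, -0.0136, 0.0585]
force: [-1.1, 0.2, 0.3]
tool_pos: [0.5776, -0.0137, 0.0582]
force: [-10.5, 1.3, 7.7]
```

Contact: 10.5 N, and the arm stopped advancing. I'll back off, rise and check.

```bash
python3 -m crank '[[[-1.5,0.37,0],0],[[-3,0.75,2],0],[[-6,3,6],0],[[-8,8,8],0],[[-9,12,8],0],[[-9,16,8],0],[[-9,16,8],0]]' 1
python3 - <<'E'
from cell import ctrl
import cv2
from h import *
for n in('side','top'):
    c=ctrl.camera(n);np.savez(f'{n}3.npz',**c); cv2.imwrite(f'pics/{n}3.png',cv2.resize(c['color'][90:250,200:360] if n=='top' else c['color'][180:280,210:360],(594,594) if n=='top' else (800,533),interpolation=cv2.INTER_CUBIC))
E
```

```text
t: 4.63
tool_pos: [0.4905, 0.1507, 0.1404]
eef_rot: [[0.004, 0.24, 0.971], [0.003, 0.971, -0.24], [-1.0, 0.004, 0.003]]
force: [0.4, 1.2, -0.9]
gripper_width: 0.0828
```

View pics/side3.png

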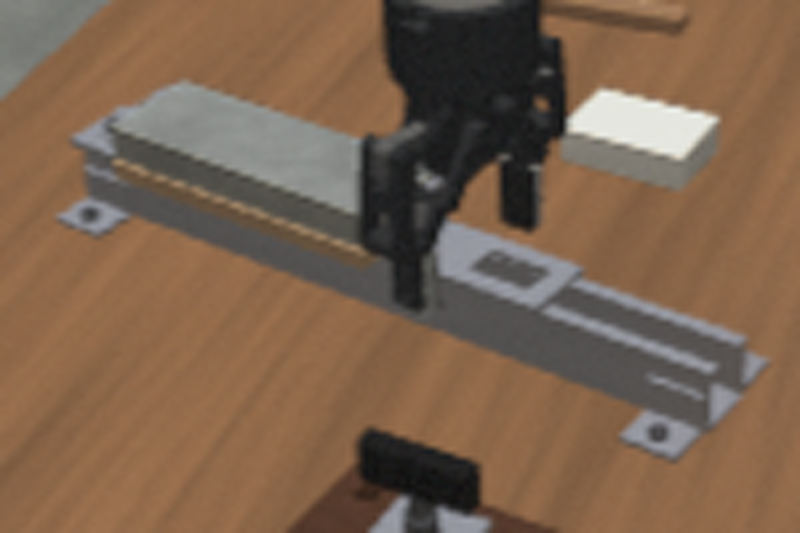

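View pics/top3.png

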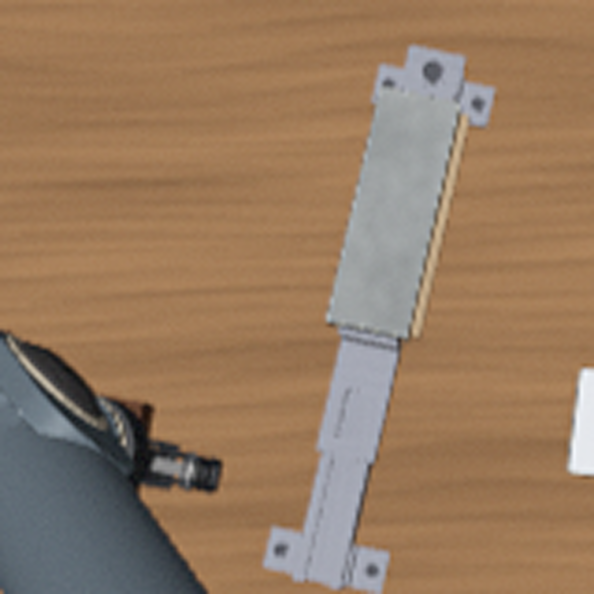

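Seen from above, the plate (crop (370,335)) is flush with the stone's end. Next I'll locate the bar and the stop slot precisely.

```bash
python3 - <<'E'
from h import *
def sil(c,m,Z):
    cs,_=cv2.findContours(m.astype(np.uint8),cv2.RETR_EXTERNAL,cv2.CHAIN_APPROX_NONE)
    k=max(cs,key=cv2.contourArea)[:,0]; X=np.array([back(c,u,v,Z=Z)[:2] for u,v in k],np.float32)*1000
    return cv2.minAreaRect(X)
c=load('top0');z=cloud(c)[...,2]
P=cloud(c)
m=(P[...,2]>.083)&(P[...,0]>.4)&(P[...,0]<.56)&(P[...,1]>.18)&(P[...,1]<.3); print('bar top',sil(c,m,.098), np.percentile(P[m][:,2],[10,50,90]))
c=load('side0');P=cloud(c)
m=(P[...,2]>.083)&(P[...,0]>.4)&(P[...,0]<.56)&(P[...,1]>.18)&(P[...,1]<.3); q=P[m]; print('side bar',q.mean(0),np.percentile(q[:,2],[5,95]))
t=q[q[:,2]>.0935]; print('side top face',len(t),t.mean(0))
c=load('top3');P=cloud(c);z=P[...,2]
m=(z>.062)&(P[...,0]>.5)&(P[...,0]<.603)&(abs(P[...,1])<.06);
pl=m; print('plate',pl.sum(),sil(c,pl,.076))
# dark slot in top: depth below foot
for n in('top0','top3','side0','side3'):
  c=load(n);P=cloud(c);x0=.449 if n.endswith('0') else .535
  # project foot-top plane region & threshold on depth deficit
  h,w=P.shape[:2];o=-c['R'].T@c['t']
  u,v=np.meshgrid(np.arange(w),np.arange(h)); d=np.stack([u,v,np.ones_like(u)],-1)@np.linalg.inv(c['K']).T@c['R']
  F=o+d*((.046-o[2])/d[...,2])[...,None]
  a=np.radians(-14.3);ux=np.array([np.cos(a),np.sin(a)]);uy=np.array([-ux[1],ux[0]])
  org=np.array([x0,.0033-.2549*(x0-.513)])
  r=F[...,:2]-org; sx=r@ux; sy=r@uy
  m=(abs(sx)<.028)&(abs(sy)<.017)&(P[...,2]<.038)
  print(n,m.sum(),'slot c strut off(mm)',(sx[m].mean()*1e3).round(1),(sy[m].mean()*1e3).round(1),'ext',(np.ptp(sx[m])*1e3).round(1),(np.ptp(sy[m])*1e3).round(1), 'world',(F[m].mean(0)).round(4))
E
```

```text
bar top ((487.3652038574219, 230.0541534423828), (17.39661407470703, 62.322818756103516), 80.89338684082031) [0.08959072 0.0967328  0.09908384]
side bar [0.4868634  0.23633549 0.09314814] [0.08420228 0.09874842]
side top face 100 [0.48827031 0.23442413 0.09692711]
plate 113 ((593.2351684570312, -20.17552375793457), (61.852420806884766, 21.753358840942383), 88.13605499267578)
top0 93 slot c strut off(mm) 0.9 -0.4 ext 41.7 21.7 world [0.4498 0.019  0.046 ]
top3 87 slot c strut off(mm) -8.3 -0.5 ext 39.7 21.8 world [ 0.5268 -0.0008  0.046 ]
side0 36 slot c strut off(mm) 1.7 4.7 ext 36.8 15.6 world [0.4518 0.0238 0.046 ]
side3 28 slot c strut off(mm) -8.4 5.7 ext 36.1 13.2 world [0.5283 0.0052 0.046 ]
```

```bash
python3 -m crank '[[[-0.3,4,0],4],[[-0.3,8.1,0],4],[[-0.3,8.1,0],4],[[-0.3,8.1,0],4],[[-0.3,8.1,0],4]]' 1
```

```text
t: 5.15
tool_pos: [0.4884, 0.2254, 0.138]
eef_rot: [[-0.0, 0.177, 0.984], [-0.001, 0.984, -0.177], [-1.0, -0.001, -0.0]]
force: [0.5, -0.0, -0.2]
gripper_width: 0.0853
```

```bash
python3 -m crank '[[[-0.1,0.6,0],0],[[-0.1,0.6,-2],0],[[-0.1,0.6,-4],0],[[-0.1,0.6,-6],0],[[-0.1,0.6,-7],0],[[-0.1,0.6,-7],0]]'
python3 - <<'E'
from cell import ctrl
import cv2
from h import *
c=ctrl.camera('side'); cv2.imwrite(f'pics/side4.png',cv2.resize(c['color'][220:330,230:360],(709,600),interpolation=cv2.INTER_CUBIC))
E
```

```text
t: 5.65
tool_pos: [0.486, 0.2304, 0.0663]
eef_rot: [[-0.004, 0.178, 0.984], [-0.002, 0.984, -0.178], [-1.0, -0.003, -0.003]]
force: [0.6, 0.3, 0.1]
gripper_width: 0.085
```

View pics/side4.png

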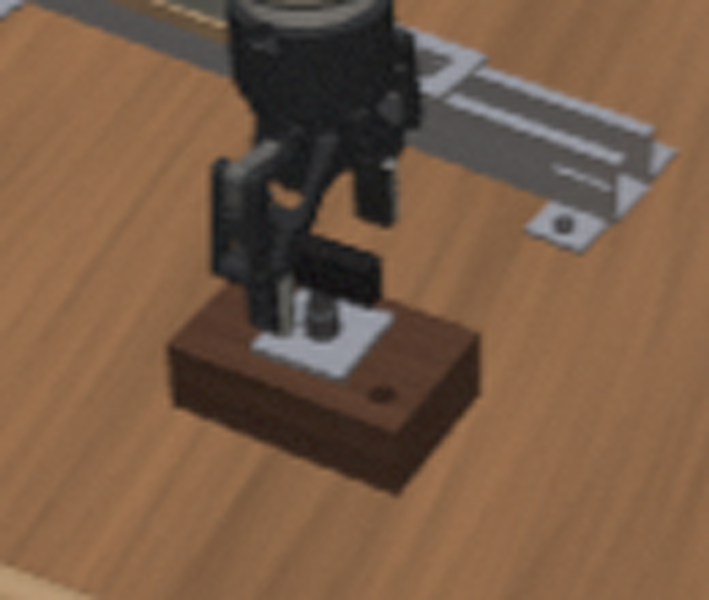

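The fingers straddle the bar (bar at crop (340,270), fingers at (268,300) and (375,210)). Closing.

```bash
python3 -m crank '[[[0,0,0],0],[[0,0,0],0],[[0,0,0],0],[[0,0,0],0],[[0,0,0],0],[[0,0,0],0]]' -1 80;  python3 -m crank '[[[0,0,1],0],[[0,0,2.5],0],[[0,0,4],0],[[0,0,6],0],[[0,0,8],0],[[0,0,8],0],[[0,0,8],0]]'
```

```text
t: 6.2
tool_pos: [0.487, 0.2325, 0.0688]
eef_rot: [[0.0, 0.176, 0.984], [-0.0, 0.984, -0.176], [-1.0, -0.0, 0.0]]
force: [0.3, 0.4, 1.2]
gripper_width: 0.0126
t: 6.78
tool_pos: [0.4872, 0.2326, 0.1493]
eef_rot: [[0.002, 0.176, 0.984], [0.0, 0.984, -0.176], [-1.0, 0.001, 0.002]]
force: [0.1, 0.1, -2.5]
gripper_width: 0.013
```

```bash
python3 -m crank '[[[0.7,-4,0],-4],[[1.4,-8,0],-4],[[2.1,-12,0],-4],[[2.8,-16,0],-4],[[3.5,-20,0],-4],[[3.95,-23.3,0],-4],[[3.95,-23.3,0],-4],[[3.95,-23.3,0],-4]]'
python3 -m crank '[[[0,0,-1.5],0],[[0,0,-3],0],[[0,0,-3],0],[[0,0,-3],0]]'
python3 - <<'E'
from cell import ctrl
import cv2
from h import *
s=ctrl.get_state();R=s['eef_rot'];print(np.degrees(np.arctan2(R[1][1],R[0][1])),s['tool_pos'])
for n in('side','top'):
    c=ctrl.camera(n);np.savez(f'{n}5.npz',**c); cv2.imwrite(f'pics/{n}5.png',cv2.resize(c['color'][150:270,230:360],(650,600),interpolation=cv2.INTER_CUBIC))
E
```

```text
t: 7.45
tool_pos: [0.5254, -0.0036, 0.1467]
eef_rot: [[-0.004, 0.25, 0.968], [-0.0, 0.968, -0.25], [-1.0, -0.001, -0.003]]
force: [0.3, 1.2, -3.4]
gripper_width: 0.0128
t: 7.78
tool_pos: [0.5251, 0.001, 0.1175]
eef_rot: [[-0.003, 0.242, 0.97], [0.001, 0.97, -0.242], [-1.0, 0.0, -0.003]]
force: [0.2, -0.2, -2.2]
gripper_width: 0.0124
76.00306052418013 [0.52514812 0.00100864 0.11747663]
```

View pics/side5.png

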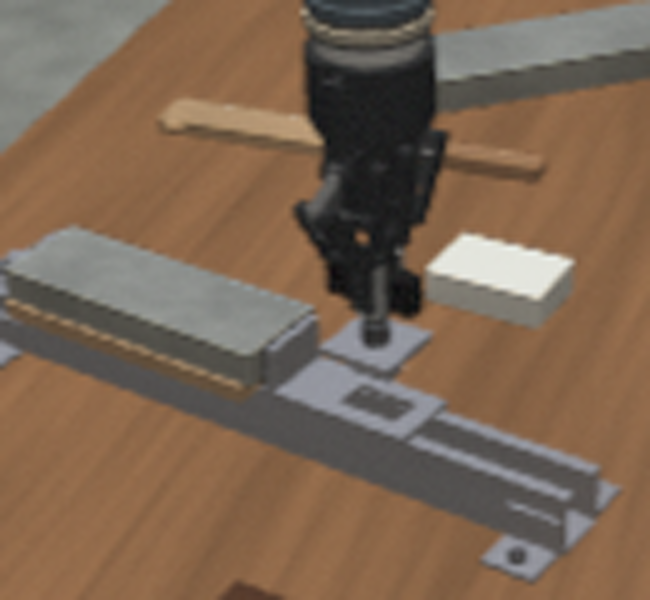

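View pics/top5.png

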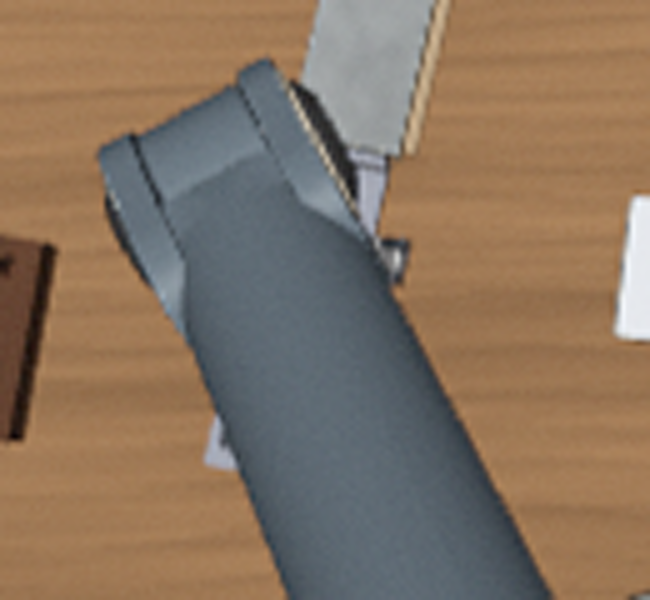

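```bash
python3 - <<'E'
from h import *
c=load('side5')
im=cv2.resize(c['color'][195:245,285:325],(480,600),interpolation=cv2.INTER_CUBIC)
def mk(X,col):
    p=proj(c,X); q=(int((p[0]-285+.5)*12),int((p[1]-195+.5)*12)); cv2.circle(im,q,3,col,-1); print(p.round(1))
T=np.array([.5251,.001]);h=.1175-.0468
a=np.radians(-14);ux=np.array([np.cos(a),np.sin(a)]);uy=np.array([-ux[1],ux[0]])
for s in(-1,1):
  for t in(-1,1):
    mk([*(T+s*.025*ux+t*.025*uy),h+.018],(0,0,255))
    mk([*(T+s*.0165*ux+t*.009*uy),h],(0,255,0))
    mk([.5268+s*.021*ux[0]-t*.012*ux[1]*1, -.0008+s*.021*ux[1]+t*.012*ux[0],.046],(255,0,0))
cv2.imwrite('pics/z5.png',im)
E
```

```text
[316.7 217.6]
[311.6 224.2]
[313.2 230.4]
[307.7 225.2]
[308.4 226.9]
[308.9 234.1]
[303.2 213.1]
[302.8 221.1]
[302.  226.5]
[294.  220.5]
[299.5 223.8]
[297.7 230.1]
```

View pics/z5.png

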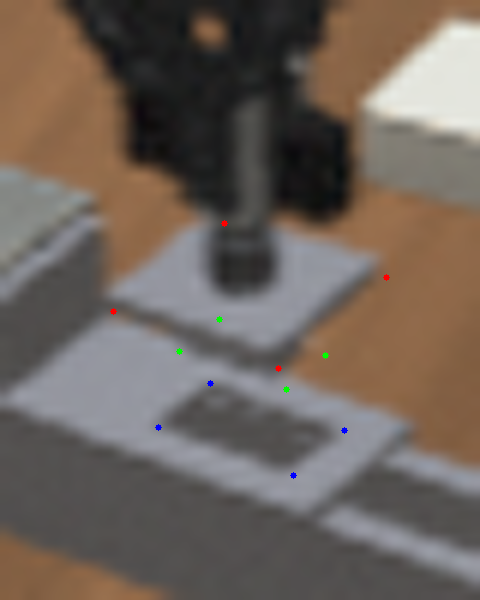

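```bash
python3 - <<'E'
from h import *
c=load('side5');P=cloud(c)
np.set_printoptions(linewidth=200,suppress=True)
print('cols',range(292,319,2))
for v in range(205,234): print(v,(P[v,292:319:2,2]*1000).round().astype(int), (c['color'][v,292:319:2].mean(1)).astype(int))
E
```

```text
cols range(292, 319, 2)
205 [ -2  -1 135 134 147 148 149 146 146 147 144  -2  22  26] [109  96  20  18  30  32  49  71  33  33  31  82 129 123]
206 [  5  -1 132 133 145 146 144 144 144 146 146   2  18  23] [109  99  25  24  32  30  48  70  26  26  30  78 127 124]
207 [  1   0 128 129 141 144 142 143 141 144 144   2  12  18] [109 101  21  14  27  29  46  69  20  20  23  79 125 124]
208 [  0  -2 122 126 136 143 137 138 135 139 138  -2   7  10] [110 111  48  32  26  35  51  70  25  23  18  62 122 121]
209 [  2  -2   0 122 134 135 133 132 134 138 136  -2   5   6] [111 110 110  73  32  28  48  79  25  19  28  63 118 119]
210 [ -1  -4  -1  -2 129 134 132 131 130 131 131  -1   1   5] [114 108 111 107  51  34  49  77  21  21  24  66 103 118]
211 [ -2  -1   2  -3 124 128 128 125 124 129 130  -1   0   0] [128 108 109 106  56  31  41  76  23  20  16  69 109 106]
212 [  0  -3   0   0 117 124 122 121 123 128 125  -1   1   2] [ 92 110 110 105  95  67  52  77  52  30  31  90 112 113]
213 [ 74  -1  -1   3  -2 118 119 110   2 122 121   0   0   0] [142 113 107 107 115 103  75  67 103  72  65 107 113 1
[... 1521 characters left out ...]
4 155 153 151  97 116 150 150 147 119 107 106 105]
228 [46 45 47 47 46 44 42 45 47 47 46 -3  3  2] [152 154 153 152 106 100  88 118 141 150 153 130 112 102]
229 [46 47 46 46 32 37 40 39 42 44 49 42 45  0] [152 153 152 132  79  80  80  97  91 138 147 151 146 113]
230 [49 46 47 41 24 29 35 37 40 46 49 46 43 47] [151 151 154 120  86  80  79  81  82  81 120 150 151 129]
231 [47 46 47 45 18 25 28 34 36 40 48 45 46 40] [118 148 152 152 122  89  80  79  79  97 108 152 150 100]
232 [43 43 45 45 47 47 22 27 33 35 48 46 45 39] [ 82  91 138 149 152 145  99  86  80  88 146 150 131 123]
233 [ 39  41  42  46  47  47  46 791  22  45  44  47  38  42] [ 82  81  80 118 148 152 153 120  88 135 152 149 103 146]
```

The head shows below the washer at z of about 72 mm, as predicted, and the washer and slot both project where expected. I'll correct by about (+1.5, −1.5) mm and lower to just above the slot.

```bash
python3 -m crank '[[[0.15,-0.15,-0.5],-0.3],[[0.15,-0.15,-1.5],-0.3],[[0.15,-0.15,-2],-0.3],[[0.15,-0.15,-2],-0.3],[[0.15,-0.15,-2],-0.3]]'
```

```text
t: 8.3
tool_pos: [0.5275, -0.002, 0.0979]
eef_rot: [[-0.001, 0.249, 0.968], [0.0, 0.968, -0.249], [-1.0, -0.0, -0.001]]
force: [-0.5, 0.6, -2.4]
gripper_width: 0.0129
```

```bash
for i in 1 2 3; do python3 -m crank '[[[0,0,0],0]]'|egrep 'tool_pos'; done
```

```text
tool_pos: [0.528, -0.0018, 0.0985]
tool_pos: [0.5282, -0.0019, 0.0987]
tool_pos: [0.5282, -0.0019, 0.0988]
```

```bash
python3 -m crank '[[[-0.1,0.1,0],0],[[-0.1,0.1,-0.4],0],[[-0.1,0.1,-0.8],0],[[-0.1,0.1,-1.1],0],[[-0.1,0.1,-1.1],0]]';for i in 1 2 ; do python3 -m crank '[[[0,0,-0.2],0],[[0,0,-0.4],0],[[0,0,-0.4],0]]'|egrep 'tool_pos|force'; done
```

```text
t: 8.97
tool_pos: [0.5263, -0.0011, 0.0866]
eef_rot: [[-0.002, 0.249, 0.968], [0.0, 0.968, -0.249], [-1.0, -0.0, -0.002]]
force: [-0.0, -0.3, -2.9]
gripper_width: 0.013
tool_pos: [0.5267, -0.001, 0.0831]
force: [-0.2, -0.2, -3.1]
tool_pos: [0.5267, -0.001, 0.0791]
force: [-0.5, 0.9, -2.5]
```

The head is going in without force. Now I'll press down against the spring.

```bash
python3 -m crank '[[[0,0,-0.2],0],[[0,0,-0.4],0],[[0,0,-0.6],0],[[0,0,-0.8],0],[[0,0,-0.8],0]]'|egrep 'tool_pos|force'; for i in 1 2 ; do python3 -m crank '[[[0,0,-0.1],0],[[0,0,-0.2],0],[[0,0,-0.2],0]]'|egrep 'tool_pos|force|wid'; done
```

```text
tool_pos: [0.5271, -0.001, 0.0718]
force: [-1.8, -0.9, 6.0]
tool_pos: [0.5271, -0.001, 0.0702]
force: [-4.2, -1.4, 7.6]
gripper_width: 0.0122
tool_pos: [0.5271, -0.001, 0.0684]
force: [-3.7, -1.0, 10.0]
gripper_width: 0.0127
```

Net force implies about 7.3 mm of press (4 needed, 9 is the limit). Now the quarter turn.

```bash
python3 -m crank '[[[0,0,0],-6],[[0,0,0],-12],[[0,0,0],-18],[[0,0,0],-24],[[0,0,0],-30],[[0,0,0],-36],[[0,0,0],-42],[[0,0,0],-45]]'
python3 -m crank '[[[0,0,0],-6],[[0,0,0],-12],[[0,0,0],-18],[[0,0,0],-24],[[0,0,0],-30],[[0,0,0],-36],[[0,0,0],-42],[[0,0,0],-45]]';python3 -m crank '[[[0,0,0],0],[[0,0,0],0]]'
python3 - <<'E'
from cell import ctrl
import numpy as np
s=ctrl.get_state();R=s['eef_rot'];print(np.degrees(np.arctan2(R[1][1],R[0][1])),s['force'],s['torque'])
E
```

```text
t: 11.05
tool_pos: [0.5296, 0.0001, 0.0695]
eef_rot: [[0.006, 0.863, 0.506], [0.001, 0.506, -0.863], [-1.0, 0.006, 0.003]]
force: [0.5, -0.0, 8.2]
gripper_width: 0.0129
t: 11.72
tool_pos: [0.5299, -0.0003, 0.0695]
eef_rot: [[0.007, 0.968, -0.252], [0.0, -0.252, -0.968], [-1.0, 0.006, -0.002]]
force: [0.5, -0.8, 8.4]
gripper_width: 0.0127
t: 11.88
tool_pos: [0.5299, -0.0003, 0.0695]
eef_rot: [[0.007, 0.968, -0.249], [0.0, -0.249, -0.968], [-1.0, 0.006, -0.002]]
force: [1.3, -0.2, 8.3]
gripper_width: 0.0125
-14.423374612140083 [ 1.27940478 -0.21140143  8.26504851] [-0.02109365 -0.11731707 -0.02940891]
```

```bash
python3 -m crank '[[[0,0,0.1],0],[[0,0,0.2],0],[[0,0,0.25],0],[[0,0,0.25],0]]'|egrep 'tool_pos|force'
python3 - <<'E'
from cell import ctrl
import cv2
from h import *
c=ctrl.camera('side'); cv2.imwrite(f'pics/side6.png',cv2.resize(c['color'][160:260,240:350],(660,600),interpolation=cv2.INTER_CUBIC))
E
```

```text
tool_pos: [0.5296, -0.0003, 0.0712]
force: [3.7, 0.3, 4.0]
```

View pics/side6.png

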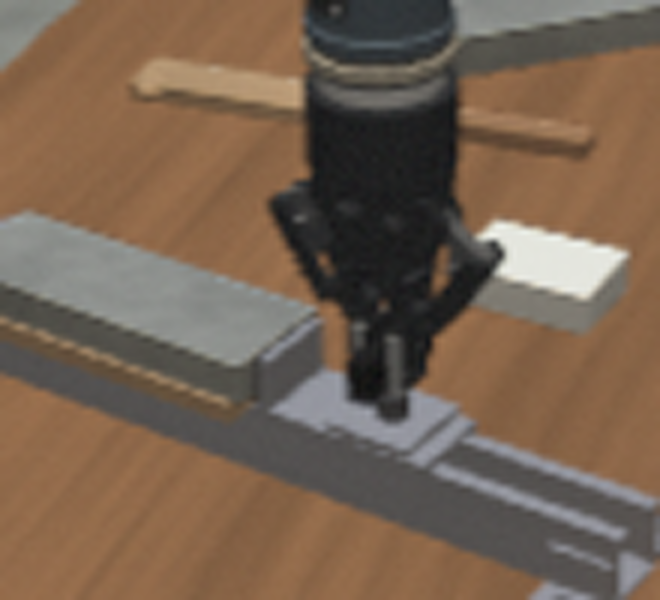

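The bar is now seen end-on, square across the strut, with the washer flat on the foot. Releasing with a partial opening, then up.

```bash
python3 -m crank '[[[0,0,0],0],[[0,0,0],0],[[0,0,0],0],[[0,0,0],0],[[0,0,0],0]]' -0.2; python3 -m crank '[[[0,0,1],0],[[0,0,3],0],[[0,0,5],0],[[0,0,8],0],[[0,0,12],0],[[-2,6,14],0],[[-4,10,14],0],[[-6,14,14],0]]'; python3 -m crank '[[[-2,4,0],0],[[-4,8,0],0],[[-4,10,0],0],[[-4,10,0],0]]'
python3 - <<'E'
from cell import ctrl
import cv2
from h import *
for n in('side','top'):
    c=ctrl.camera(n);np.savez(f'{n}7.npz',**c); cv2.imwrite(f'pics/{n}7.png',cv2.resize(c['color'][100:260,200:380] if n=='top' else c['color'][160:260,240:350],(660,587) if n=='top' else (660,600),interpolation=cv2.INTER_CUBIC))
E
```

```text
t: 12.68
tool_pos: [0.5261, -0.0011, 0.0695]
eef_rot: [[-0.002, 0.968, -0.25], [-0.0, -0.25, -0.968], [-1.0, -0.002, 0.001]]
force: [0.3, 0.4, -0.8]
gripper_width: 0.0345
t: 13.35
tool_pos: [0.4803, 0.1133, 0.2113]
eef_rot: [[0.004, 0.968, -0.252], [0.001, -0.252, -0.968], [-1.0, 0.004, -0.002]]
force: [1.5, 0.9, -0.5]
gripper_width: 0.0341
t: 13.68
tool_pos: [0.4374, 0.2187, 0.2102]
eef_rot: [[0.001, 0.971, -0.239], [0.004, -0.239, -0.971], [-1.0, 0.0, -0.004]]
force: [0.3, -0.3, 0.0]
gripper_width: 0.034
```

View pics/side7.png

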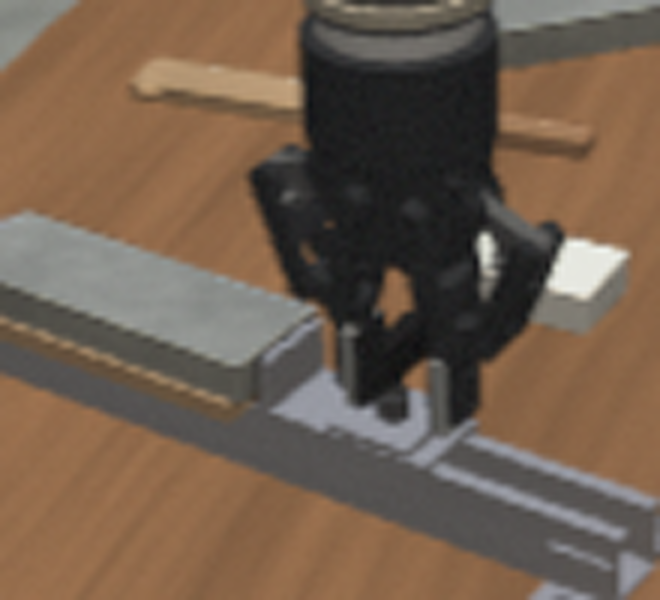

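View pics/top7.png

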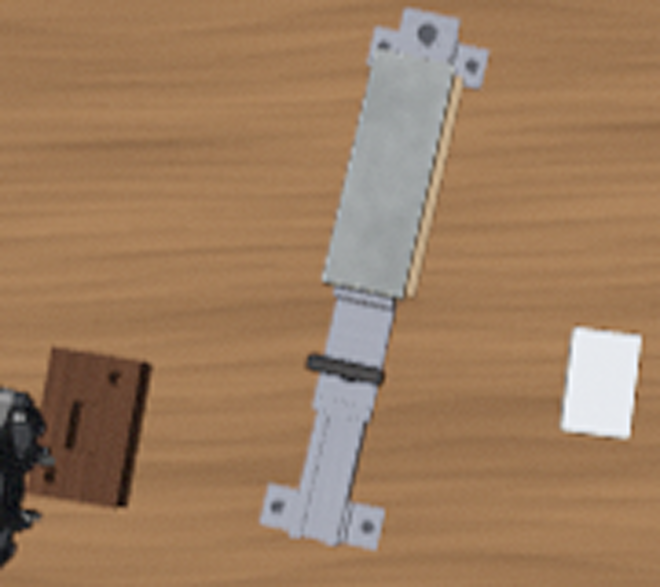

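```bash
python3 -m crank '[[[-3,-4,2],0],[[-6,-8,4],0],[[-6,-12,6],0],[[-6,-16,8],0],[[-4,-20,10],0],[[-4,-24,12],0],[[-4,-28,12],0],[[-4,-32,12],0]]' |grep tool; python3 -m crank '[[[0,-4,0],0],[[0,-8,0],0],[[0,-12,0],0],[[0,-16,0],0],[[0,-20,0],0],[[0,-20,0],0],[[0,-20,0],0]]'|grep tool
python3 - <<'E'
from cell import ctrl
import cv2
from h import *
for n in('side','top'):
    c=ctrl.camera(n);np.savez(f'{n}8.npz',**c); cv2.imwrite(f'pics/{n}8.png',cv2.resize(c['color'][100:260,200:380] if n=='top' else c['color'][160:260,240:350],(660,587) if n=='top' else (660,600),interpolation=cv2.INTER_CUBIC))
    P=cloud(c);r=P[...,:2]-np.array([.5268,-.0008])
    m=(np.hypot(r[...,0],r[...,1])<.045)&(P[...,2]>.088)&(P[...,2]<.13); q=P[m]
    t=q[q[:,2]>q[:,2].max()-.009]
    print(n,m.sum(),np.percentile(q[:,2],[50,90,97]),q.mean(0))
    if n=='top':
        cs,_=cv2.findContours(m.astype(np.uint8),cv2.RETR_EXTERNAL,cv2.CHAIN_APPROX_NONE)
        k=max(cs,key=cv2.contourArea)[:,0]; print(cv2.minAreaRect(np.array([back(c,u,v,Z=.1)[:2] for u,v in k],np.float32)*1000))
    if n=='side':
        t=q[q[:,2]>.096];print('top face',len(t),np.median(t,0))
E
```

```text
tool_pos: [0.3991, -0.0823, 0.3283]
tool_pos: [0.397, -0.2822, 0.3257]
side 95 [0.09777709 0.10113854 0.10198459] [0.52772914 0.00474731 0.09660765]
top face 62 [0.52825321 0.00507344 0.0990199 ]
top 100 [0.09912308 0.10186531 0.10257426] [ 0.52690577 -0.00192267  0.09896651]
((526.7982788085938, -2.2530288696289062), (62.78704833984375, 14.294597625732422), 76.1345443725586)
```

View pics/side8.png

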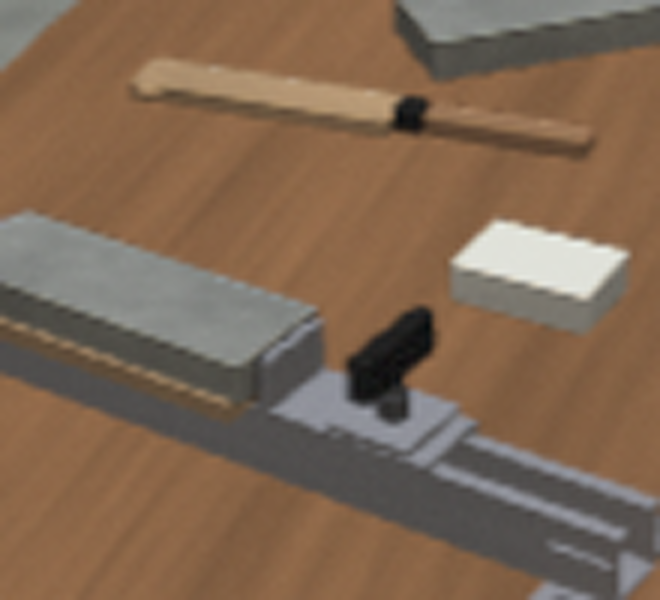

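The bolt stands with its bar square across (crop (390,355)) and the bar top at about 0.100 m, which is the caught height. The last check is the stop/stone gap.

```bash
python3 - <<'E'
from h import *
a=load('top3');c=load('top8');s=load('side8')
f=lambda i,x0,y0,w,h:cv2.resize(i[y0:y0+h,x0:x0+w],(390,500),interpolation=cv2.INTER_CUBIC)
cv2.imwrite('pics/gap.png',np.hstack([f(a['color'],280,165,39,50),f(c['color'],280,165,39,50)]))
cv2.imwrite('pics/gaps.png',cv2.resize(s['color'][205:235,270:310],(800,600),interpolation=cv2.INTER_CUBIC))
g=[i['color'][170:205,285:315].astype(float).mean(2).astype(np.float32) for i in(a,c)]
for n,r in(('stone',np.s_[120:172,290:330]),('stop plate+foot end',np.s_[176:186,285:315])):
    A,B=[cv2.cvtColor(i['color'],cv2.COLOR_BGR2GRAY)[r].astype(np.float32) for i in(a,c)]
    print(n,cv2.phaseCorrelate(A,B))
u=np.array([.969,-.247])
for n,i in(('3',a),('8',c)):
    P=cloud(i);q=P[...,:2]@u
    # profile of brightness along strut centre line at z=.077
    for lat in(-.015,0,.015):
        v=[]
        for d in np.arange(.04,.09,.001):
            X=np.array([.5268,-.0008])+d*u+lat*np.array([.247,.969]); p=proj(i,[*X,.077])
            v.append(cv2.getRectSubPix(i['color'].mean(2).astype(np.float32),(1,1),(float(p[0]),float(p[1])))[0,0])
        print(n,lat,np.round(v[10:45:2]).astype(int))
E
```

```text
stone ((0.07469387199086697, -0.005555544764487053), 1.0163950794272953)
stop plate+foot end ((0.21333578645327478, 0.22590008290977082), 1.0116479221979777)
3 -0.015 [171 170 169 164 152 125 130 149 158 148 124 134 147 155 156 154 152 151]
3 0 [172 171 171 164 149 124 132 150 158 146 120 135 148 159 159 156 158 158]
3 0.015 [171 171 171 168 153 122 130 149 158 143 117 134 149 161 162 161 162 162]
8 -0.015 [172 172 171 164 150 126 134 157 151 135 114 132 150 158 157 154 154 154]
8 0 [172 172 171 161 142 117 129 154 157 141 115 133 150 158 160 159 159 158]
8 0.015 [173 173 172 164 149 126 136 154 153 133 108 131 151 161 163 163 163 162]
```

View pics/gap.png

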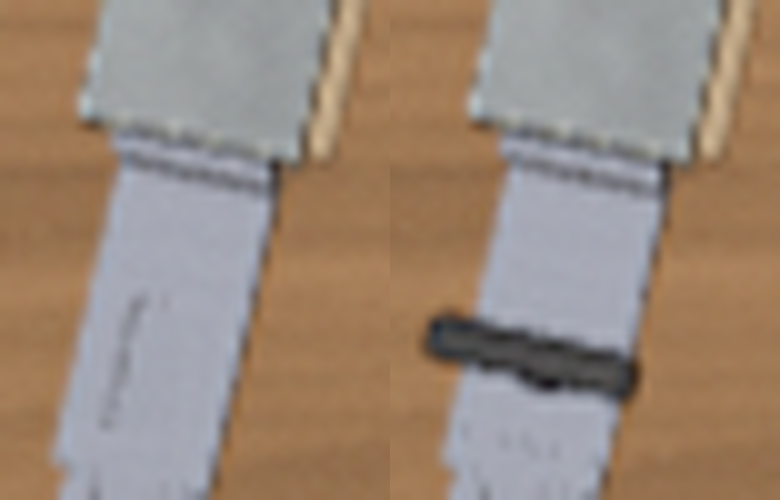

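View pics/gaps.png

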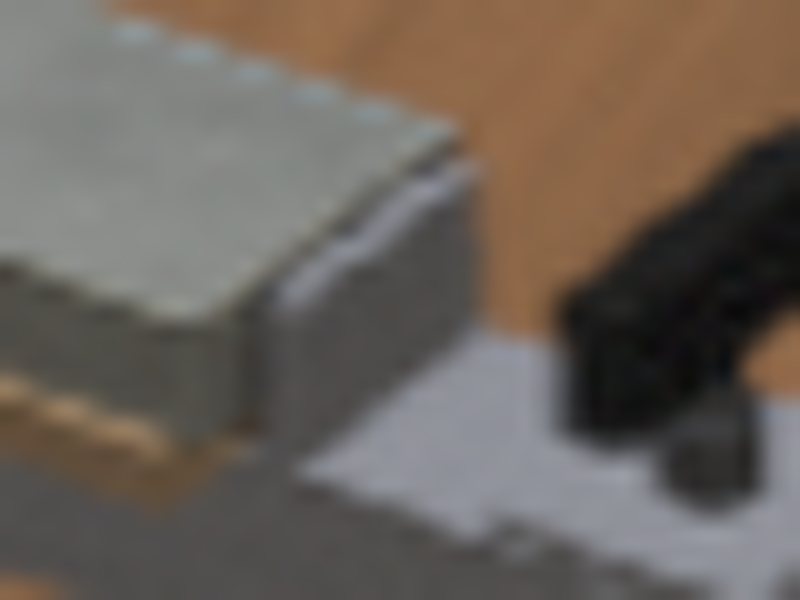

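The plate's and foot's edges are within about 0.6 mm of where they were just after the 10 N contact push, and the stone hasn't shifted. Handing in.

```bash
python3 -c "
from cell import ctrl
s=ctrl.get_state();print(s['t'],s['force'],s['joint_velocities']);print(ctrl.sign_off())"
```

```text
15.1333 [0.05927197 0.1136372  0.02027659] [-0.02025235 -0.01041511 -0.02337373  0.00685342  0.00203096 -0.00478239
  0.00031573]
the job is handed in; nothing more can be done
None
```

I pushed the stop against the whetstone until the force reached about 10 N. Then I took the bolt from its block, lowered its head through the stop's slot and pressed it about 7 mm against the spring. I gave it a quarter turn, released it and drew the arm clear. I handed the job in at t = 15.1 s; no verdict is reported.

**Last checks**
- **Bolt caught:** the bar's top is at about 0.100 m, which is the caught height; unturned it would stand about 4 mm higher. I did not do a pull test on it.
- **Bolt position:** the bar is square across the strut to within about 0.5°. Its centre is about 1–2 mm from the slot centre in the top view. The side camera put it about 6 mm off in y; its lateral readings leaned that way throughout, so I trusted the top view.
- **Stop against the stone:** the stop moved no more than about 0.6 mm after the contact push, and the stone did not shift visibly. In the side view a dark strip about 2 mm wide shows between plate and stone. I took it for the rubber face, but the picture alone can't rule out a small gap.
- **Other things on the bench:** the dresser and knife look unmoved in the last pictures. I did not measure the mallet again, but the arm never went near it.

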